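# Load two sample vials and slide their carrier under the photometer head

## Task

Set the empty sample carrier down in the photometer's loading bay, short of the head with its nose towards it, and let go. Put the two orange-capped vials into its pockets, one in each, then take the carrier again and slide it along the lane under the head, fully home against the stop. Leave the white-capped vial, the beaker, the flask and the white jars where they are.

Things in the scene. Friction and masses are not known exactly. Their poses are not given: they have to be found in the camera images.
- reader: White and blue photometer, fixed. Origin on the bench below lane_home; +x = sliding direction, y across the lane. Lane floor 6 mm above the bench. White read head = low tunnel over the lane at x -60 to 75 mm, y -60 to 60, underside 78 and top 130 mm above the bench. Blue housing beside it: x -60 to 140, y -220 to -60, 140 mm tall.
- lane_load (a point): Point on the lane floor in the loading bay, 160 mm before lane_home, for the carrier's origin while loading (nose then 30 mm short of the head). Axes as the reader's. Open bay at reader x -300 to -100, 68 mm wide between steel rails 8 mm thick, 14 mm above the lane floor; the rails then funnel in to 60 mm at the head.
- lane_home (a point): Point on the lane floor under the head where the carrier's origin is when its nose touches the black rubber stop (stop face 70 mm further on). Axes as the reader's.
- carrier: Sample carrier, 0.25-0.46 kg. Origin: underside centre of its green block, +x to the nose. Block 140 (x) x 56 x 28 mm tall, two round pockets 28 mm wide, 20 deep at x 35 and -35. Between them an aluminium lift rib, 30 (x) x 14 (y), top at z 62. Tail behind, 34 wide, 10 tall, to x -131, bears a yellow tab.
- pocket_front (a point): Centre of the floor of the carrier's pocket nearer the nose, 8 mm above the carrier's underside (mouth at 28 mm).
- pocket_rear (a point): Centre of the floor of the carrier's pocket nearer the tab, 8 mm above the underside.
- rib_top (a point): Middle of the top of the lift rib, 62 mm above the carrier's underside.
- tab_top (a point): Middle of the top of the yellow upright tab on the carrier's tail, 24 (x) x 14 (y) mm, at carrier x -118, its top 75 mm above the carrier's underside. When the carrier is home only the tail with this tab sticks out of the head; a gripper on the rib cannot go under the head.
- vial_1: Sealed amber sample vial with an orange cap, 22 mm in diameter, 55 mm tall (cap 21 mm wide, the top 15 mm), 30 g, standing. Origin: centre of its underside, z up.
- vial_2: The other orange-capped amber sample vial, the same as vial_1. Origin: centre of its underside.
- vial_spare: Bystander: an amber vial of the same size but with a white cap. Origin: centre of its underside.
- beaker: Bystander: small clear plastic beaker, 52 mm wide, 60 mm tall. Origin: centre of its underside.
- flask: Bystander: conical glass flask, 72 mm wide, 104 mm tall. Origin: centre of its underside.
- jar_black_cap: Bystander: white reagent jar with a black cap, 72 mm wide, 120 mm tall. Origin: centre of its underside.
- jar_small: Bystander: small white jar with a black cap, 56 mm wide, 85 mm tall. Origin: centre of its underside.

How it is judged (in metres and radians):
On the way, in this order (a step that is already met when the one before it is completed fails the run):
1. the carrier, still empty, lies flat in the loading bay, nose to the head, origin from 30 mm before to 20 mm past lane_load, within 9 mm sideways and 8 degrees of the lane, let go for 0.2 s (x of carrier in the frame of lane_load between -0.03 and 0.02 m and y of carrier in the frame of lane_load between -0.009 and 0.009 m and z of carrier in the frame of lane_load below 0.004 m and angle between the x axis of carrier and the x axis of lane_load, either way round below 0.14 rad and angle between carrier's own z axis and vertical below 0.05 rad and x of tab_top in the frame of lane_load below -0.05 m and contact force between the fingers and carrier below 0.1 N and contact force between the fingers and vial_1 below 0.1 N and contact force between the fingers and vial_2 below 0.1 N), for 0.2 s.
2. with the carrier still in the bay (same limits), both orange-capped vials stand upright in its pockets, one in each, within 6 mm of the pocket floor centres, let go for 0.2 s (all of step 1 and ((distance between vial_1 and pocket_front below 0.006 m and angle between each of vial_1, vial_2's own z axis and vertical below 0.15 rad and distance between vial_2 and pocket_rear below 0.006 m) or (distance between vial_1 and pocket_rear below 0.006 m and angle between each of vial_1, vial_2's own z axis and vertical below 0.15 rad and distance between vial_2 and pocket_front below 0.006 m))), for 0.2 s.
At the end, for the whole second after the job is handed in: Carrier flat in the lane, nose at the stop: origin within 4 mm of lane_home along the lane, 5 mm sideways, within 5 degrees of the lane. Both orange-capped vials upright in its pockets, one in each, bottoms within 6 mm of the pocket floor centres. All at rest and released (x of carrier in the frame of lane_home between -0.004 and 0.004 m and y of carrier in the frame of lane_home between -0.005 and 0.005 m and z of carrier in the frame of lane_home below 0.004 m and angle between the x axis of carrier and the x axis of lane_home, either way round below 0.09 rad and angle between carrier's own z axis and vertical below 0.05 rad and ((distance between vial_1 and pocket_front below 0.006 m and angle between each of vial_1, vial_2's own z axis and vertical below 0.15 rad and distance between vial_2 and pocket_rear below 0.006 m) or (distance between vial_1 and pocket_rear below 0.006 m and angle between each of vial_1, vial_2's own z axis and vertical below 0.15 rad and distance between vial_2 and pocket_front below 0.006 m)) and linear speed of each of carrier, vial_1, vial_2 below 0.01 m/s and contact force between the fingers and carrier below 0.1 N and contact force between the fingers and vial_1 below 0.1 N and contact force between the fingers and vial_2 below 0.1 N); the robot touches nothing.
It fails at once if an orange-capped vial tips more than 40 degrees (angle between any of vial_1, vial_2's own z axis and vertical above 0.7 rad).
It fails at once if the carrier tips more than 30 degrees (angle between carrier's own z axis and vertical above 0.52 rad).
It fails at once if a bystander (white-capped vial, beaker, flask or a jar with a black cap) is shifted by more than 20 mm or tipped more than 30 degrees (distance of any of vial_spare, beaker, flask, jar_black_cap, jar_small from where it was at the start of the episode above 0.02 m or angle between any of vial_spare, beaker, flask, jar_black_cap, jar_small's own z axis and vertical above 0.52 rad).
It also fails if it takes over 72 s, if anything falls off the work surface, if the arm or the gripper's body presses on something with over 40 N, if the wrist force passes 120 N, or if a joint passes its speed limit or range.

## Robot

A 6-joint arm with a two-finger parallel gripper is mounted at the origin on the work surface. World frame = base frame: x ahead of the robot, y to its left, z up, the work surface at z = 0. Lengths are in mm, angles in degrees, forces in N, time in s.
With the tool pointing down it reaches from about 300 to 850 mm from the base axis. Payload 4.2 kg.
Tool frame: the origin (TCP) lies on the centre line of the jaws, within the pads' length; the fingertips stand 14 mm ahead of it and the grasp point (between the pads) lies 5 mm behind it; z points along the fingers, y is the line along which they close (so a half turn about z gives the same grasp; the last joint's range is limited). The gripper opens to 91 mm and grips with 3 to 60 N. Pads are 32 mm wide; open, the fingers measure 118 mm over their backs; the gripper's body (76 mm by 178 mm) begins 60 mm behind the grasp point.
Start: joints at [-71.276, 18.312, 89.639, -0, 72.044, -1.146], TCP at [195.44, -540.782, 227.976] pointing down, gripper open.
Joint ranges: [-177.97, 177.97], [-48.28, 115.42], [12.27, 149.76], [-77.06, 257.06], [2.81, 150.46], [-146.56, 146.56]. Speed limits (degrees/s): [147.25, 147.25, 180, 180, 180, 180].

## Interface

Orientations are given as [roll, pitch, yaw] about the fixed x, y, z axes, in that order (R = Rz(yaw) Ry(pitch) Rx(roll)).
In Python, from workcell import * gives the robot as it stands. The module is installed in compiled form; this text tells all that it offers.
- The arm moves only by the shell command python3 -m crank 'ROWS' [FORCE]. ROWS is JSON, a list of rows, each an object of numbers: "grip": the finger opening in m, from 0 to 0.0912; "x", "y", "z": the shift along the tool's x, y, z in m; "yaw": the turn about the tool's z in rad. In form: [{"grip": .., "x": .., "y": .., "z": .., "yaw": ..}, ...]. A call has exactly 5 rows; each row is the pose to reach, as a shift and turn from the pose commanded when the call began, along the tool's axes at that moment; what a row does not reach only later rows make up. A row lasts 1/12 s, in which the tool goes at most 41.7 mm and 7.16 degrees, less where a joint would pass 70% of its speed; a pose out of reach is approached as far as the arm can. A call with a gripper value outside its range is refused whole. The fingers move at their own pace and stop on an object; FORCE is the grip in N (left out, the last holds). Time passes only in rows, so rows that repeat a pose let the fingers close, or fill a call up. It gives the time, the measured TCP pose, the force, the opening and the grip force at its end, in the units of the state.
- state(): the state, without advancing time (a new reading comes with each control period).
- grab_frame(name): name is "side" or "top"; returns the picture (420x560x3 uint8, red, green, blue); there is no depth.
- camera_model(name): a dict with "intrinsics" (3x3 intrinsics, pixels), "R" (3x3) and "t" (3): a world point X has camera coordinates R X + t. Camera axes: x right, y down, z forward; pixel columns grow to the right and rows downward; lengths in mm; the calibration is good to about 2 mm. A picture is of the moment at which its call begins. camera_model takes no time and is no camera call.
- job_done(): hands the job in; it is judged then, once.
The state is a dict: "time_s": time; "qpos": joint angles; "qvel": joint speeds; "effort": joint torques, N m; "ee_pos": TCP position; "ee_rot": TCP orientation; "force": force on the tool from outside, world axes, zero at the start; "torque": the same for the moment, N m; "gripper_width": finger opening in mm; "gripper_force": force on a finger pad.
Only numpy, scipy, OpenCV 4.12 (cv2) and the standard library are available. Lean on these libraries where they do the work, as an engineer would, in place of code of your own. Each camera call takes 0.05 s, during which the arm holds its last target. There are 200 camera calls.

## Working session

There is one attempt and no reset: what is moved stays moved. The work goes in short steps, Python scripts to look and compute and a shell command to move; the robot and the scene stay as the last step left them, time stands still between calls to the robot, and variables do not carry over. Pictures are saved under pics/ and viewed, at most 12 in all, crops included, and the job is handed in when it is done.

```bash
mkdir -p pics; python3 - <<'E'
from workcell import *
import cv2
for n in("top","side"):
    f=grab_frame(n); cv2.imwrite(f"pics/{n}0.png",f[:,:,::-1]); m=camera_model(n); print(n,m)
print(state())
E
```

```text
top {'intrinsics': array([[407.08993402,   0.        , 284.97046881],
       [  0.        , 407.08993402, 211.56101127],
       [  0.        ,   0.        ,   1.        ]]), 'R': array([[ 0.01473686, -0.99988745,  0.0028135 ],
       [-0.99433151, -0.01495117, -0.10526783],
       [ 0.10529805, -0.00124623, -0.99443993]]), 't': array([  37.59242594,  555.19242094, 1131.25272287])}
side {'intrinsics': array([[494.58699963,   0.        , 276.95276629],
       [  0.        , 494.58699963, 207.55096803],
       [  0.        ,   0.        ,   1.        ]]), 'R': array([[ 0.92077081, -0.39002322,  0.00793698],
       [-0.28610767, -0.68899704, -0.66590201],
       [ 0.2651858 ,  0.6108723 , -0.745997  ]]), 't': array([-493.07017446,  269.64901351, 1013.74702754])}
{'time_s': 0.1, 'qpos': array([-7.12754617e+01,  1.83466415e+01,  8.96999757e+01, -1.52214603e-03,
        7.20441380e+01, -1.14784972e+00]), 'qvel': array([-0.03613906, -0.03023268, -0.18561738, -0.14726375,  0.09746052,
       -0.0109611 ]), 'effort': array([-1.78939565e-03, -4.13334310e+01, -2.32506162e+01,  7.27951527e-02,
        4.21688729e-02, -4.80732672e-05]), 'ee_pos': array([ 195.29196302, -540.35447337,  227.21394837]), 'ee_rot': array([-1.79909234e+02, -3.71070920e-04,  1.98728581e+01]), 'force': array([ 0.22125785,  0.26415398, -0.29674634]), 'torque': array([-0.03492308, -0.03138837, -0.0939027 ]), 'gripper_force': 0.0, 'gripper_width': 91.06514416457048}
```

View pics/top0.png

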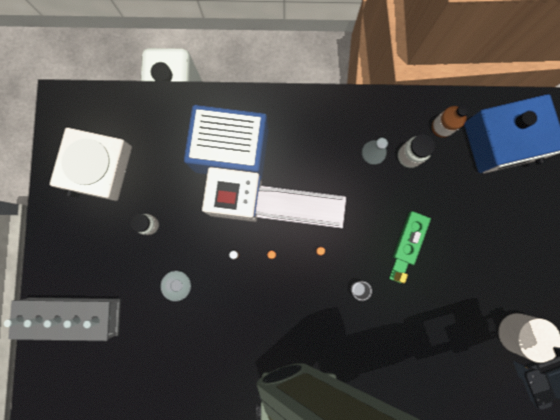

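View pics/side0.png

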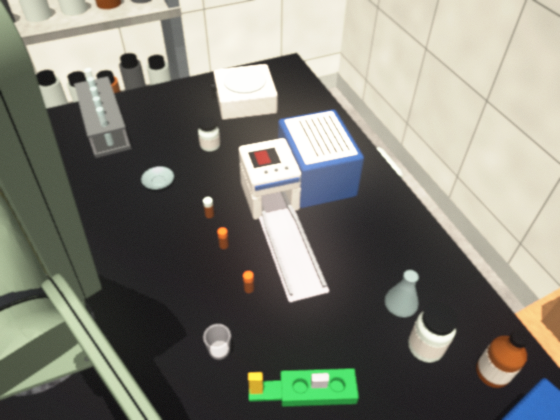

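View crop.

Top view: the lane runs from the head (232,195) to its open end (345,210), so the slide direction is image-left. The carrier is at (410,240) with its tab at (400,278). The orange caps are at (271,254) and (321,251). Next I'll zoom in on the lane and carrier.

```bash
cat > h.py <<'E'
import numpy as np, cv2
from workcell import *
def ray(n,uv):
    m=camera_model(n); R=m["R"];K=m["intrinsics"]
    d=R.T@np.linalg.solve(K,[uv[0],uv[1],1.]); return -R.T@m["t"],d
def onz(n,uv,z):
    c,d=ray(n,uv); return (c+d*(z-c[2])/d[2])[:2]
def tri(a,b):  # pixel top, pixel side
    c1,d1=ray("top",a);c2,d2=ray("side",b)
    s=np.linalg.lstsq(np.c_[d1,-d2],c2-c1,rcond=None)[0]
    p,q=c1+s[0]*d1,c2+s[1]*d2
    return (p+q)/2,np.linalg.norm(p-q)
def proj(n,X):
    m=camera_model(n);p=m["intrinsics"]@(m["R"]@np.asarray(X,float)+m["t"]);return p[:2]/p[2]
def blobs(img,lo,hi,amin=12):
    m=cv2.inRange(cv2.cvtColor(img,cv2.COLOR_RGB2HSV),lo,hi)
    k,l,s,c=cv2.connectedComponentsWithStats(m)
    return [(c[i].round(2),int(s[i,4])) for i in range(1,k) if s[i,4]>=amin],m
ORANGE=((5,150,150),(16,255,255));YELLOW=((20,150,120),(32,255,255));GREEN=((45,120,60),(80,255,255))
E
python3 - <<'E'
from h import *
for n in("top","side"):
    f=cv2.imread(f"pics/{n}0.png")[:,:,::-1].copy()
    for k,c in(("o",ORANGE),("y",YELLOW),("g",GREEN)):
        b,m=blobs(f,*c);print(n,k,b)
        if k=="g":
            cs,_=cv2.findContours(m,0,2);r=cv2.minAreaRect(max(cs,key=cv2.contourArea));print(cv2.boxPoints(r).round(1).tolist())
f=cv2.imread("pics/top0.png")
a=cv2.resize(f[95:235,180:360],None,fx=4.4,fy=4.28,interpolation=cv2.INTER_CUBIC)
cv2.imwrite("pics/c1.png",a[:600,:800])
b=cv2.resize(f[200:300,370:450],None,fx=6,fy=6,interpolation=cv2.INTER_CUBIC);cv2.imwrite("pics/c2.png",b)
E
```

```text
top o [(array([318.88, 250.31]), 16), (array([271.06, 254.15]), 33)]
top y []
top g [(array([409.37, 241.9 ]), 1151)]
[[385.3999938964844, 277.0], [409.70001220703125, 210.0], [430.79998779296875, 217.60000610351562], [406.3999938964844, 284.6000061035156]]
side o [(array([114.4,  82.4]), 20), (array([222.07, 232.95]), 85), (array([247.93, 276.87]), 94), (array([508.92, 355.81]), 603)]
side y [(array([255.08, 381.84]), 308)]
side g [(array([310.14, 388.4 ]), 3023)]
[[247.0, 370.79998779296875], [357.20001220703125, 367.0], [358.5, 403.8999938964844], [248.3000030517578, 407.70001220703125]]
```

View pics/c1.png

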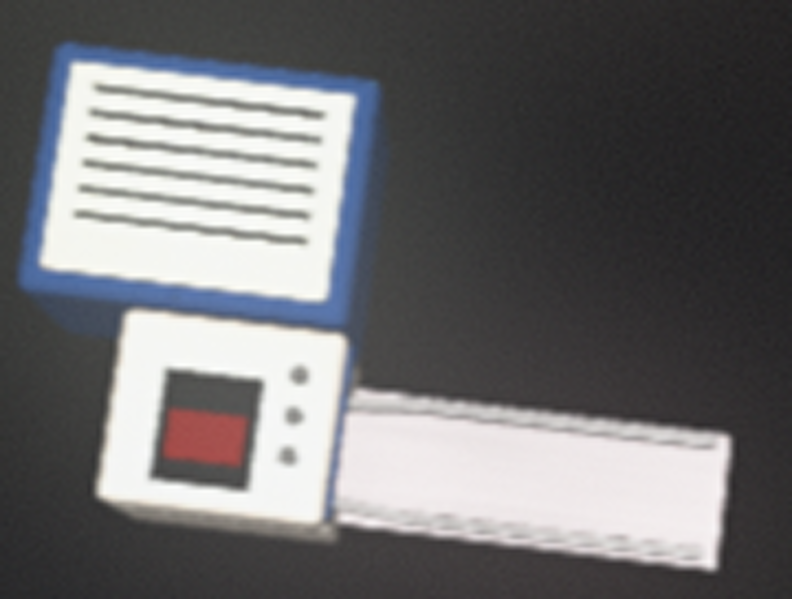

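View pics/c2.png

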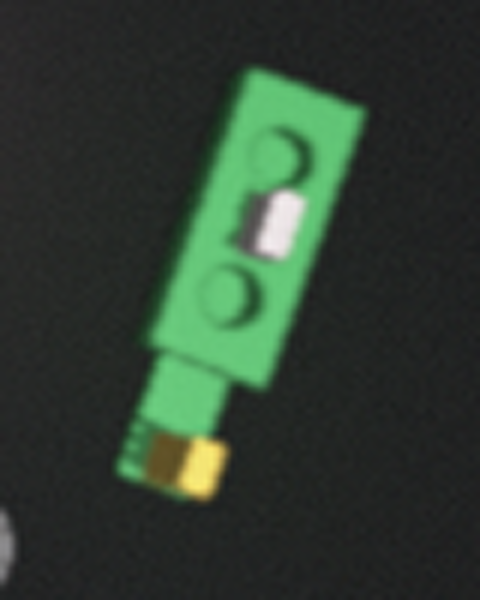

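The crops give clear corner positions for the carrier block, rib, head and lane rails. I'll compute poses from them.

```bash
python3 - <<'E'
from h import *
C2=lambda u,v:(370+(u+.5)/6-.5,200+(v+.5)/6-.5)
C1=lambda u,v:(180+(u+.5)/4.4-.5,95+(v+.5)/4.28-.5)
nl,nr,tr,tl=[onz("top",C2(*p),28) for p in((248,68),(367,108),(267,390),(150,345))]
print("carrier corners",nl,nr,tr,tl,"centre",(nl+nr+tr+tl)/4, np.linalg.norm(nl-tl),np.linalg.norm(nl-nr))
d=(nl+nr-tl-tr);print("carrier yaw",np.degrees(np.arctan2(d[1],d[0])))
print("rib",onz("top",C2(283,225),62),"tab",onz("top",C2(205,470),75))
h=[onz("top",C1(*p),130) for p in((125,310),(348,335),(322,522),(98,497))]
print("head",np.round(h,1).tolist(),np.mean(h,0))
g=[onz("top",C1(*p),140) for p in((62,43),(378,82),(345,325),(22,288))]
print("hous",np.round(g,1).tolist(),np.mean(g,0))
r=[onz("top",C1(*p),20) for p in((360,390),(730,435),(716,570),(340,522))]
print("rails",np.round(r,1).tolist(),np.linalg.norm(r[1]-r[2]))
for s,nm in((h[0]+h[3]-h[1]-h[2],"head"),(g[0]+g[3]-g[1]-g[2],"hous"),(r[0]+r[3]-r[1]-r[2],"lane")):print(nm,np.degrees(np.arctan2(s[1],s[0])),np.linalg.norm(s)/2)
th=np.arctan2(*(h[0]+h[3]-h[1]-h[2]+g[0]+g[3]-g[1]-g[2])[::-1]);X=np.array([np.cos(th),np.sin(th)]);Y=np.array([-X[1],X[0]])
print("th",np.degrees(th))
print("home from head",np.mean(h,0)-7.5*X,"from hous",np.mean(g,0)-40*X+140*Y,"from rails end",(r[1]+r[2])/2+300*X)
f=cv2.imread("pics/top0.png")[:,:,::-1].copy()
print(blobs(f,(3,120,100),(18,255,255))[0])
for a,b in(((271.06,254.15),(222.07,232.95)),((320.5,251),(247.93,276.87))):
    print("vial",onz("top",a,55),onz("side",b,48),tri(a,b))
E
```

```text
carrier corners [ 561.964126 -313.885261] [ 543.68395255 -370.156609  ] [ 409.9642767  -320.09869434] [ 430.16212045 -265.40794972] centre [ 486.44361893 -317.38712852] 140.4343917121171 59.166116546671226
carrier yaw -20.359914654977533
rib [ 485.88470274 -318.03932936] tab [ 374.83124867 -276.6326609 ]
head [[658.6, 250.1], [645.0, 116.5], [529.5, 129.4], [542.8, 262.1]] [594.00134157 189.51956578]
hous [[823.9, 291.9], [802.0, 101.2], [649.2, 117.8], [669.2, 309.7]] [736.08187219 205.15974614]
rails [[629.6, 115.0], [602.6, -128.3], [511.3, -119.1], [539.9, 126.2]] 91.7723982323749
head 84.24705584180043 133.85080548405872
hous 83.75199888819577 192.47490988538087
lane 83.50844207188428 245.84783281406843
th 83.9550588418368
home from head [593.21152778 182.06126877] from hous [592.64798793 180.12535287] from rails end [588.54297276 174.67349272]
[(array([452.92, 118.52]), 270), (array([320.23, 250.64]), 66), (array([271.11, 254.2 ]), 65)]
vial [433.23591712  82.48284443] [431.6514279   80.63580921] (array([432.73665111,  82.92229565,  44.95118641]), np.float64(1.0447791664054555))
vial [443.8906233  -53.76121739] [443.95473031 -55.37872557] (array([444.09433188, -54.5343489 ,  46.72537667]), np.float64(0.2467760900796818))
```

```bash
cat >> h.py <<'E'
def plan(x,y,z,yaw,per=180.,rot=33.):
    """print the tool-axis shift of each call from the measured pose to a world target"""
    s=state();p=np.array(s["ee_pos"]);a=s["ee_rot"][2];da=(yaw-a+180)%360-180
    D=np.array([x,y,z])-p;n=max(1,int(np.ceil(max(np.linalg.norm(D)/per,abs(da)/rot))))
    print("from",p.round(1),s["ee_rot"].round(2),"j6",round(s["qpos"][5],1),"t",s["time_s"])
    for i in range(n):
        b=np.radians(a+da*i/n);c,q=np.cos(b),np.sin(b);d=D/n/1000
        print("x %.4f y %.4f z %.4f yaw %.4f"%(c*d[0]+q*d[1],q*d[0]-c*d[1],-d[2],-np.radians(da/n)))
E
python3 -c "
from h import *
plan(486,-318,130,-20.4)"
```

```text
from [ 195.3 -540.4  227.2] [-179.91   -0.     19.87] j6 -1.1 t 0.1
x 0.1163 y -0.0368 z 0.0324 yaw 0.2343
x 0.1046 y -0.0628 z 0.0324 yaw 0.2343
x 0.0872 y -0.0853 z 0.0324 yaw 0.2343
```

```bash

python3 -m crank '[{"grip":0.07,"x":0.023,"y":-0.0074,"z":0.0065,"yaw":0.047},{"grip":0.07,"x":0.0465,"y":-0.0147,"z":0.013,"yaw":0.094},{"grip":0.07,"x":0.07,"y":-0.022,"z":0.0195,"yaw":0.14},{"grip":0.07,"x":0.093,"y":-0.0295,"z":0.026,"yaw":0.187},{"grip":0.07,"x":0.1163,"y":-0.0368,"z":0.0324,"yaw":0.2343}]'
python3 -m crank '[{"grip":0.07,"x":0.021,"y":-0.0126,"z":0.0065,"yaw":0.047},{"grip":0.07,"x":0.042,"y":-0.025,"z":0.013,"yaw":0.094},{"grip":0.07,"x":0.063,"y":-0.0377,"z":0.0195,"yaw":0.14},{"grip":0.07,"x":0.084,"y":-0.05,"z":0.026,"yaw":0.187},{"grip":0.07,"x":0.1046,"y":-0.0628,"z":0.0324,"yaw":0.2343}]'
python3 -m crank '[{"grip":0.05,"x":0.022,"y":-0.021,"z":0.008,"yaw":0.06},{"grip":0.05,"x":0.044,"y":-0.043,"z":0.016,"yaw":0.12},{"grip":0.05,"x":0.066,"y":-0.064,"z":0.024,"yaw":0.18},{"grip":0.05,"x":0.0872,"y":-0.0853,"z":0.0324,"yaw":0.2343},{"grip":0.05,"x":0.0872,"y":-0.0853,"z":0.0324,"yaw":0.2343}]'
python3 -c "
from h import *
plan(486,-318,47,-20.4)"
```

```text
time_s: 0.52
ee_pos: [292.8, -465.6, 194.9]
ee_rot: [-180.0, 0.0, 6.3]
force: [-0.1, 0.4, 0.3]
gripper_width: 70.1
gripper_force: 0.0
time_s: 0.93
ee_pos: [389.9, -391.5, 162.5]
ee_rot: [-180.0, 0.0, -7.1]
force: [0.3, -0.9, 0.3]
gripper_width: 70.1
gripper_force: 0.0
time_s: 1.35
ee_pos: [488.8, -314.8, 128.7]
ee_rot: [-179.9, 0.1, -20.3]
force: [0.2, -0.5, 0.1]
gripper_width: 50.5
gripper_force: 0.0
from [ 488.8 -314.8  128.7] [-1.7985e+02  1.0000e-01 -2.0270e+01] j6 76.2 t 1.35
x -0.0015 y 0.0039 z 0.0817 yaw 0.0022
```

```bash

python3 -m crank '[{"grip":0.05,"x":-0.0015,"y":0.003,"z":0.02},{"grip":0.05,"x":-0.0015,"y":0.0035,"z":0.045},{"grip":0.05,"x":-0.0015,"y":0.0035,"z":0.07},{"grip":0.05,"x":-0.0015,"y":0.0035,"z":0.081},{"grip":0.05,"x":-0.0015,"y":0.0035,"z":0.081}]' 30
python3 -c "
from h import *
plan(486,-318,47,-20.4)"
python3 -m crank '[{"grip":0.0},{"grip":0.0},{"grip":0.0},{"grip":0.0},{"grip":0.0}]' 30
python3 -m crank '[{"grip":0.0},{"grip":0.0,"z":-0.005},{"grip":0.0,"z":-0.015},{"grip":0.0,"z":-0.03},{"grip":0.0,"z":-0.043}]' 30
python3 - <<'E'
from h import *
f=grab_frame("top");cv2.imwrite("pics/t1.png",cv2.cvtColor(f[180:320,330:470],cv2.COLOR_RGB2BGR))
for n in("top","side"):
    f=grab_frame(n);print(n,[blobs(f,*c)[0] for c in(GREEN,YELLOW)])
plan(573,12,105,83.8,130)
E
```

```text
from [ 488.8 -314.8  128.7] [-1.7985e+02  1.0000e-01 -2.0270e+01] j6 76.2 t 1.35
x -0.0015 y 0.0039 z 0.0817 yaw 0.0022
top [[(array([404.41, 255.13]), 648)], []]
side [[(array([300.  , 391.82]), 2170)], [(array([255.06, 381.82]), 309)]]
from [ 485.8 -318.3  130.4] [ 1.7998e+02  7.0000e-02 -2.0320e+01] j6 76.0 t 1.5
x -0.0082 y -0.0850 z 0.0063 yaw -0.4543
x 0.0299 y -0.0800 z 0.0063 yaw -0.4543
x 0.0620 y -0.0588 z 0.0063 yaw -0.4543
x 0.0815 y -0.0256 z 0.0063 yaw -0.4543validation failed for argument at $[0]...
validation failed for argument at $[0]...
validation failed for argument at $[0]...
```

Rows need every key, and nothing moved. I'll redo this with full rows.

```bash

python3 -m crank '[{"grip":0.05,"x":0,"y":0,"z":0.02,"yaw":0},{"grip":0.05,"x":0,"y":0,"z":0.045,"yaw":0},{"grip":0.05,"x":0,"y":0,"z":0.07,"yaw":0},{"grip":0.05,"x":0,"y":0,"z":0.083,"yaw":0},{"grip":0.05,"x":0,"y":0,"z":0.083,"yaw":0}]' 30
python3 -c "
from h import *
plan(486,-318,47,-20.4)"
```

```text
time_s: 1.92
ee_pos: [483.2, -318.2, 45.1]
ee_rot: [-179.9, 0.4, -20.5]
force: [-0.3, -0.6, -0.3]
gripper_width: 50.2
gripper_force: 0.0
from [ 483.2 -318.2   45.1] [-179.93    0.35  -20.49] j6 76.0 t 1.9167
x 0.0026 y -0.0012 z -0.0019 yaw -0.0015
```

```bash

python3 -m crank '[{"grip":0.05,"x":0,"y":0,"z":0,"yaw":0},{"grip":0.0,"x":0,"y":0,"z":0,"yaw":0},{"grip":0.0,"x":0,"y":0,"z":0,"yaw":0},{"grip":0.0,"x":0,"y":0,"z":0,"yaw":0},{"grip":0.0,"x":0,"y":0,"z":0,"yaw":0}]' 30
python3 -m crank '[{"grip":0.0,"x":0,"y":0,"z":0,"yaw":0},{"grip":0.0,"x":0,"y":0,"z":-0.006,"yaw":0},{"grip":0.0,"x":0,"y":0,"z":-0.018,"yaw":0},{"grip":0.0,"x":0,"y":0,"z":-0.034,"yaw":0},{"grip":0.0,"x":0,"y":0,"z":-0.05,"yaw":0}]' 30
python3 - <<'E'
from h import *
for n in("top","side"):
    f=grab_frame(n);print(n,[blobs(f,*c)[0] for c in(GREEN,YELLOW)])
plan(573,12,115,83.8,130,27)
E
```

```text
time_s: 2.33
ee_pos: [486.5, -318.8, 48.8]
ee_rot: [180.0, -0.1, -20.4]
force: [-1.1, -0.1, -1.5]
gripper_width: 26.3
gripper_force: 0.0
time_s: 2.75
ee_pos: [485.4, -317.9, 97.6]
ee_rot: [-180.0, 0.1, -20.4]
force: [0.7, 0.3, -4.2]
gripper_width: 13.9
gripper_force: 30.0
top [[(array([420.65, 213.13]), 55), (array([408.4 , 257.25]), 622)], []]
side [[(array([357.22, 372.11]), 287), (array([285.44, 379.5 ]), 1474), (array([339.39, 371.7 ]), 46)], [(array([255.75, 371.27]), 345)]]
from [ 487.5 -319.3  100.1] [179.93  -0.29 -20.39] j6 76.0 t 2.85
x -0.0088 y -0.0851 z -0.0037 yaw -0.4546
x 0.0294 y -0.0803 z -0.0037 yaw -0.4546
x 0.0617 y -0.0592 z -0.0037 yaw -0.4546
x 0.0814 y -0.0261 z -0.0037 yaw -0.4546
```

```bash
python3 - <<'E'
from h import *
f=grab_frame("side");cv2.imwrite("pics/s1.png",cv2.resize(f[300:420,200:400],None,fx=4,fy=4,interpolation=cv2.INTER_CUBIC)[:,:,::-1])
print(state()["torque"],state()["force"],state()["gripper_width"])
E
```

```text
[ 0.02306297 -0.01669519  0.0062737 ] [-0.60593521  0.2633239  -4.74510731] 13.755335721463545
```

View pics/s1.png

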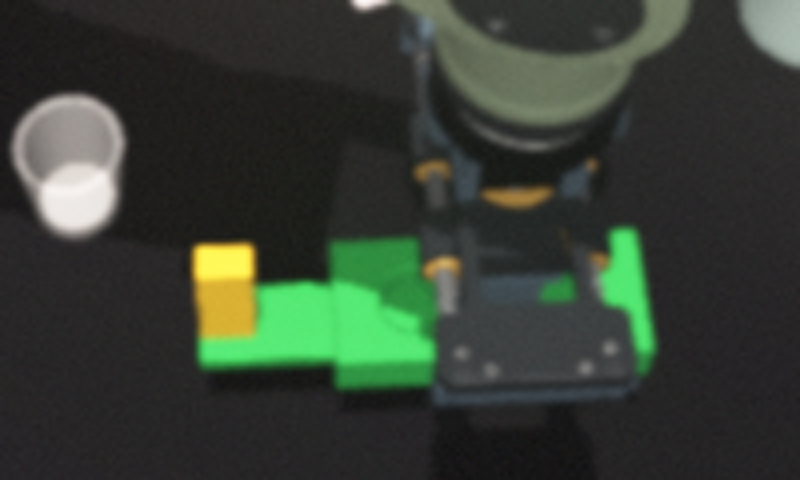

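Side view: the carrier hangs level from the rib, with the tab at (222,262) and the nose bottom at (645,370) in the crop. Both rose about 11 px, which fits the 50 mm lift. I'll carry it to the bay.

```bash

python3 -m crank '[{"grip":0.0,"x":-0.0018,"y":-0.017,"z":-0.01,"yaw":-0.09},{"grip":0.0,"x":-0.0036,"y":-0.034,"z":-0.02,"yaw":-0.18},{"grip":0.0,"x":-0.0054,"y":-0.051,"z":-0.03,"yaw":-0.27},{"grip":0.0,"x":-0.0072,"y":-0.068,"z":-0.04,"yaw":-0.36},{"grip":0.0,"x":-0.009,"y":-0.085,"z":-0.05,"yaw":-0.4546}]' 40
python3 -m crank '[{"grip":0.0,"x":0.006,"y":-0.016,"z":0,"yaw":-0.09},{"grip":0.0,"x":0.012,"y":-0.032,"z":0,"yaw":-0.18},{"grip":0.0,"x":0.018,"y":-0.048,"z":0,"yaw":-0.27},{"grip":0.0,"x":0.024,"y":-0.064,"z":0,"yaw":-0.36},{"grip":0.0,"x":0.0294,"y":-0.0803,"z":0,"yaw":-0.4546}]'
python3 -m crank '[{"grip":0.0,"x":0.012,"y":-0.012,"z":0,"yaw":-0.09},{"grip":0.0,"x":0.025,"y":-0.024,"z":0,"yaw":-0.18},{"grip":0.0,"x":0.037,"y":-0.036,"z":0,"yaw":-0.27},{"grip":0.0,"x":0.05,"y":-0.048,"z":0,"yaw":-0.36},{"grip":0.0,"x":0.0617,"y":-0.0592,"z":0,"yaw":-0.4546}]'
python3 -m crank '[{"grip":0.0,"x":0.016,"y":-0.005,"z":0,"yaw":-0.09},{"grip":0.0,"x":0.033,"y":-0.01,"z":0,"yaw":-0.18},{"grip":0.0,"x":0.05,"y":-0.016,"z":0,"yaw":-0.27},{"grip":0.0,"x":0.068,"y":-0.021,"z":0,"yaw":-0.36},{"grip":0.0,"x":0.0814,"y":-0.0261,"z":0,"yaw":-0.4546}]'
python3 -m crank '[{"grip":0.0,"x":0,"y":0,"z":0.01,"yaw":0},{"grip":0.0,"x":0,"y":0,"z":0.02,"yaw":0},{"grip":0.0,"x":0,"y":0,"z":0.035,"yaw":0},{"grip":0.0,"x":0,"y":0,"z":0.045,"yaw":0},{"grip":0.0,"x":0,"y":0,"z":0.045,"yaw":0}]'
python3 - <<'E'
from h import *
for n in("top","side"):
    f=grab_frame(n);cv2.imwrite(f"pics/{n}2.png",f[:,:,::-1]);
a=cv2.imread("pics/top2.png")[150:270,200:370];b=cv2.imread("pics/side2.png")[180:310,220:360]
a=cv2.resize(a,(400,282),interpolation=2);b=cv2.resize(b,(400,371),interpolation=2)
cv2.imwrite("pics/m2.png",np.hstack([np.pad(a,((0,89),(0,0),(0,0))),b]))
plan(573,12,80,83.8)
E
```

```text
time_s: 3.32
ee_pos: [506.4, -234.4, 146.4]
ee_rot: [-179.9, 0.2, 5.9]
force: [-0.7, 0.4, -4.3]
gripper_width: 13.7
gripper_force: 40.0
time_s: 3.73
ee_pos: [527.9, -151.6, 146.1]
ee_rot: [-179.9, 0.1, 32.0]
force: [-0.4, -0.1, -3.6]
gripper_width: 13.6
gripper_force: 40.0
time_s: 4.15
ee_pos: [549.2, -68.8, 146.0]
ee_rot: [-179.8, 0.1, 58.0]
force: [0.9, -0.3, -3.6]
gripper_width: 13.9
gripper_force: 40.0
time_s: 4.57
ee_pos: [570.8, 14.1, 145.9]
ee_rot: [-179.8, -0.0, 84.1]
force: [-0.3, -0.3, -4.4]
gripper_width: 13.9
gripper_force: 40.0
time_s: 4.98
ee_pos: [568.6, 12.0, 99.0]
ee_rot: [-179.5, 0.1, 83.7]
force: [-1.4, -0.4, -3.5]
gripper_width: 13.7
gripper_force: 40.0
from [570.8  12.1 101.8] [-1.7988e+02  3.0000e-02  8.3710e+01] j6 6.4 t 5.0833
x 0.0001 y 0.0022 z 0.0218 yaw -0.0016
```

View pics/m2.png

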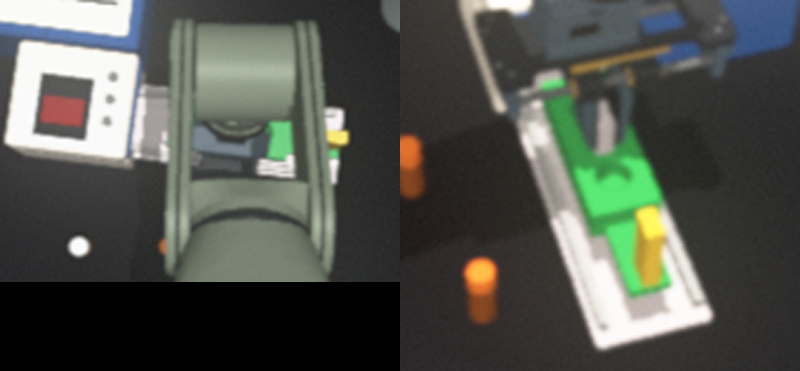

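```bash
python3 - <<'E'
from h import *
S=lambda u,v:(220+(u-400)/2.857,180+v/2.857)
# lane end corners bottom, inner rail edges etc.
for p,z in(((600,347),0),((712,318),0),((597,330),20),((710,305),20)): print(p,onz("side",S(*p),z))
# white lane mask in original side/top images: side edges fitted by lines
for n,box in(("side",(258,205,330,300)),("top",(262,180,350,232))):
    f=cv2.imread(f"pics/{n}0.png");x0,y0,x1,y1=box
    m=(f.min(2)>110).astype(np.uint8);mm=np.zeros_like(m);mm[y0:y1,x0:x1]=m[y0:y1,x0:x1]
    cs,_=cv2.findContours(mm,0,2);c=max(cs,key=cv2.contourArea)
    q=cv2.approxPolyDP(cv2.convexHull(c),3,True)[:,0]
    for p in q: print(n,p,onz(n,p,20).round(1),onz(n,p,6).round(1))
print("tab now",blobs(grab_frame("side"),*YELLOW)[0],"exp tab px for load",)
E
```

```text
(600, 347) [ 515.6826252  -119.66992459]
(712, 318) [ 606.27694367 -129.60938463]
(597, 330) [ 514.16697681 -116.15660147]
(710, 305) [ 602.80821576 -129.24300321]
side [258 205] [548.8 153.4] [553.1 165.3]
side [300 205] [645.9 113.1] [651.8 124.3]
side [328 292] [ 595.7 -140.7] [ 600.8 -133.3]
side [287 299] [ 506.8 -122.5] [ 510.5 -114.8]
side [258 219] [531.9 110.6] [536.  121.8]
top [262 185] [631.8 113.4] [634.2 114.2]
top [344 196] [ 603.3 -123.9] [ 605.3 -125.9]
top [342 227] [ 513.6 -118.1] [ 514.5 -120.1]
top [262 218] [536.  111.4] [537.2 112.2]
tab now [(array([306.99, 265.31]), 201)] exp tab px for load
```

```bash

python3 -m crank '[{"grip":0.0,"x":0,"y":0.0028,"z":0.01,"yaw":0},{"grip":0.0,"x":0,"y":0.0028,"z":0.02,"yaw":0},{"grip":0.0,"x":0,"y":0.0028,"z":0.028,"yaw":0},{"grip":0.0,"x":0,"y":0.0028,"z":0.032,"yaw":0},{"grip":0.0,"x":0,"y":0.0028,"z":0.032,"yaw":0}]'
python3 -m crank '[{"grip":0.0,"x":0,"y":0,"z":0.003,"yaw":0},{"grip":0.0,"x":0,"y":0,"z":0.006,"yaw":0},{"grip":0.0,"x":0,"y":0,"z":0.008,"yaw":0},{"grip":0.0,"x":0,"y":0,"z":0.01,"yaw":0},{"grip":0.0,"x":0,"y":0,"z":0.01,"yaw":0}]'
python3 - <<'E'
from h import *
f=grab_frame("side");print(blobs(f,*YELLOW)[0],blobs(f,*GREEN)[0])
plan(573.6,12,54,83.8)
E
```

```text
time_s: 5.55
ee_pos: [573.1, 12.4, 69.1]
ee_rot: [-179.8, 0.0, 83.8]
force: [-0.7, -1.0, -4.3]
gripper_width: 14.0
gripper_force: 40.0
time_s: 5.97
ee_pos: [574.0, 12.4, 60.4]
ee_rot: [-180.0, 0.0, 83.8]
force: [0.3, -1.4, -3.4]
gripper_width: 13.8
gripper_force: 40.0
[(array([307.41, 275.62]), 185)] [(array([275.04, 220.57]), 23), (array([293.6 , 255.25]), 901)]
from [574.2  12.4  60.7] [-1.7999e+02  1.0000e-02  8.3780e+01] j6 6.3 t 6.0167
x -0.0005 y -0.0005 z 0.0067 yaw -0.0003
```

```bash

python3 -m crank '[{"grip":0.0,"x":0,"y":0,"z":0.002,"yaw":0},{"grip":0.0,"x":0,"y":0,"z":0.003,"yaw":0},{"grip":0.0,"x":0,"y":0,"z":0.004,"yaw":0},{"grip":0.0,"x":0,"y":0,"z":0.005,"yaw":0},{"grip":0.0,"x":0,"y":0,"z":0.005,"yaw":0}]'
python3 -m crank '[{"grip":0.0,"x":0,"y":0,"z":0.0005,"yaw":0},{"grip":0.0,"x":0,"y":0,"z":0.001,"yaw":0},{"grip":0.0,"x":0,"y":0,"z":0.0015,"yaw":0},{"grip":0.0,"x":0,"y":0,"z":0.002,"yaw":0},{"grip":0.0,"x":0,"y":0,"z":0.002,"yaw":0}]'
python3 -c "
from h import *
f=grab_frame('side');print(blobs(f,*YELLOW)[0])
plan(573.6,12,54,83.8);print(state()['force'])"
```

```text
time_s: 6.43
ee_pos: [574.5, 12.5, 57.9]
ee_rot: [179.9, 0.0, 83.8]
force: [-3.0, 1.4, 10.3]
gripper_width: 14.0
gripper_force: 40.0
time_s: 6.85
ee_pos: [574.6, 12.5, 57.8]
ee_rot: [179.9, 0.0, 83.8]
force: [-6.7, 1.1, 21.9]
gripper_width: 13.7
gripper_force: 40.0
[(array([307.5 , 276.21]), 184)]
from [574.6  12.5  57.8] [179.88  -0.    83.8 ] j6 6.3 t 6.9
x -0.0006 y -0.0009 z 0.0038 yaw -0.0000
[-6.81827422  0.87365246 21.84825788]
```

Contact at TCP 57.9 mm fits the lane floor. I'll release, retreat upward and check.

```bash

python3 -m crank '[{"grip":0.0,"x":0,"y":0,"z":-0.002,"yaw":0},{"grip":0.05,"x":0,"y":0,"z":-0.004,"yaw":0},{"grip":0.05,"x":0,"y":0,"z":-0.004,"yaw":0},{"grip":0.05,"x":0,"y":0,"z":-0.004,"yaw":0},{"grip":0.05,"x":0,"y":0,"z":-0.004,"yaw":0}]'
python3 -m crank '[{"grip":0.05,"x":0,"y":0,"z":-0.02,"yaw":0},{"grip":0.05,"x":0,"y":0,"z":-0.05,"yaw":0},{"grip":0.05,"x":0,"y":0,"z":-0.08,"yaw":0},{"grip":0.05,"x":0,"y":0,"z":-0.1,"yaw":0},{"grip":0.05,"x":0,"y":0,"z":-0.1,"yaw":0}]'
python3 -c "
from h import *
plan(444,-54.5,110,83.8)"
```

```text
time_s: 7.32
ee_pos: [574.4, 12.4, 57.5]
ee_rot: [180.0, 0.0, 83.8]
force: [0.1, 0.5, -0.3]
gripper_width: 37.6
gripper_force: 0.0
time_s: 7.73
ee_pos: [577.2, 12.4, 162.2]
ee_rot: [179.5, -0.1, 83.8]
force: [1.3, 0.4, 0.6]
gripper_width: 50.0
gripper_force: 0.0
from [577.2  12.4 162.2] [ 1.7947e+02 -6.0000e-02  8.3780e+01] j6 6.3 t 7.7333
x -0.0810 y -0.1251 z 0.0522 yaw -0.0003
```

```bash

python3 -m crank '[{"grip":0.05,"x":-0.016,"y":-0.025,"z":0.0,"yaw":0},{"grip":0.05,"x":-0.032,"y":-0.05,"z":0.01,"yaw":0},{"grip":0.05,"x":-0.049,"y":-0.075,"z":0.02,"yaw":0},{"grip":0.05,"x":-0.065,"y":-0.1,"z":0.035,"yaw":0},{"grip":0.05,"x":-0.081,"y":-0.125,"z":0.052,"yaw":0}]'
python3 -m crank '[{"grip":0.05,"x":0,"y":0,"z":0,"yaw":0},{"grip":0.05,"x":0,"y":0,"z":0,"yaw":0},{"grip":0.05,"x":0,"y":0,"z":0,"yaw":0},{"grip":0.05,"x":0,"y":0,"z":0,"yaw":0},{"grip":0.05,"x":0,"y":0,"z":0,"yaw":0}]'
python3 - <<'E'
from h import *
for n in("top","side"):
    f=grab_frame(n);cv2.imwrite(f"pics/{n}3.png",f[:,:,::-1]);
a=cv2.imread("pics/top3.png")[170:250,240:370];b=cv2.imread("pics/side3.png")[190:310,220:350]
a=cv2.resize(a,None,fx=5,fy=5,interpolation=2);cv2.imwrite("pics/m3.png",a)
cv2.imwrite("pics/m3s.png",cv2.resize(b,None,fx=5,fy=5,interpolation=2))
plan(444,-54.5,42,83.8)
E
```

```text
time_s: 8.15
ee_pos: [439.8, -55.0, 104.8]
ee_rot: [180.0, 0.0, 83.8]
force: [0.2, -0.3, -1.7]
gripper_width: 49.9
gripper_force: 0.0
time_s: 8.57
ee_pos: [442.8, -54.4, 106.1]
ee_rot: [179.9, 0.0, 83.8]
force: [0.4, -1.8, 0.7]
gripper_width: 50.2
gripper_force: 0.0
from [442.3 -54.3 106. ] [1.7993e+02 1.0000e-02 8.3820e+01] j6 -2.3 t 8.6667
x 0.0000 y 0.0017 z 0.0640 yaw 0.0004
```

View pics/m3.png

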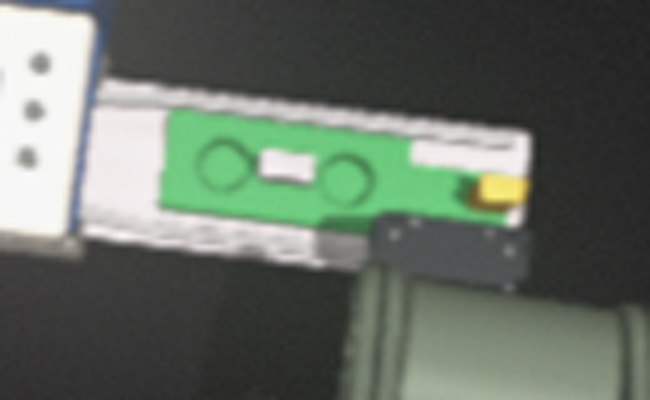

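View pics/m3s.png

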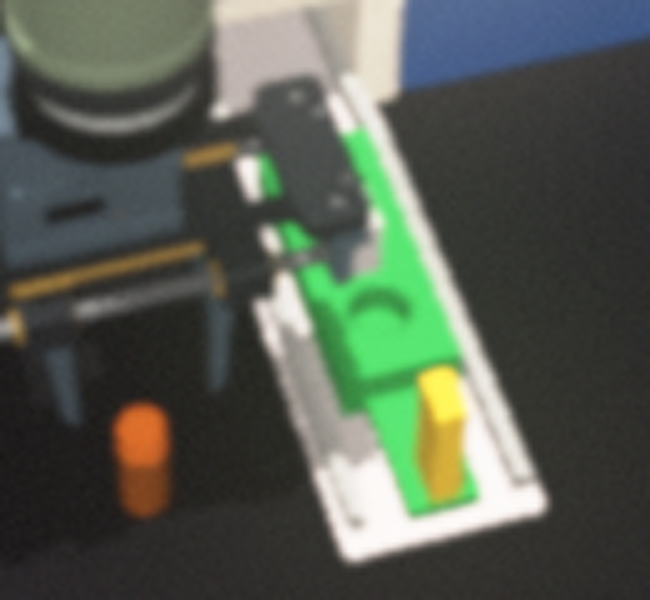

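The carrier is in the bay, nose towards the head. Pocket mouths are at (224,165) and (346,181) and the tab at (500,190) in the top crop. I'll compute the pocket positions and grasp vial_2.

```bash
python3 - <<'E'
from h import *
T=lambda u,v:(240+(u+.5)/5-.5,170+(v+.5)/5-.5)
p,q=onz("top",T(224,165),34),onz("top",T(346,181),34)
print("front",p,"rear",q,"mid",(p+q)/2,"dist",np.linalg.norm(p-q),"ang",np.degrees(np.arctan2(*(p-q)[::-1])))
print("rib",onz("top",T(287,166),68),"tab",onz("top",T(500,190),81))
S=lambda u,v:(220+(u+.5)/5-.5,190+(v+.5)/5-.5)
print("side rear pocket",onz("side",S(379,309),34),"tab",onz("side",S(440,392),81))
f=cv2.imread("pics/side3.png")[:,:,::-1].copy();b=blobs(f,*ORANGE)[0];print(b)
print([onz("side",c,47) for c,a in b])
E
python3 -m crank '[{"grip":0.05,"x":0,"y":0.0015,"z":0.015,"yaw":0},{"grip":0.05,"x":0,"y":0.0015,"z":0.03,"yaw":0},{"grip":0.05,"x":0,"y":0.0015,"z":0.045,"yaw":0},{"grip":0.05,"x":0,"y":0.0015,"z":0.058,"yaw":0},{"grip":0.05,"x":0,"y":0.0015,"z":0.064,"yaw":0}]' 10
python3 -m crank '[{"grip":0.05,"x":0,"y":0,"z":0,"yaw":0},{"grip":0.04,"x":0,"y":0,"z":0,"yaw":0},{"grip":0.03,"x":0,"y":0,"z":0,"yaw":0},{"grip":0.025,"x":0,"y":0,"z":0,"yaw":0},{"grip":0.01,"x":0,"y":0,"z":0,"yaw":0}]' 10
python3 -m crank '[{"grip":0.01,"x":0,"y":0,"z":0,"yaw":0},{"grip":0.01,"x":0,"y":0,"z":0,"yaw":0},{"grip":0.01,"x":0,"y":0,"z":0,"yaw":0},{"grip":0.01,"x":0,"y":0,"z":0,"yaw":0},{"grip":0.01,"x":0,"y":0,"z":0,"yaw":0}]' 10
```

```text
front [579.68328649  47.85951569] rear [571.55972696 -21.65605459] mid [575.62150673  13.10173055] dist 69.98861857752527 ang 83.33467116349034
rib [575.29405928  13.04330174] tab [ 562.19113714 -102.86692469]
side rear pocket [570.89012855 -23.38370717] tab [ 560.65437105 -103.9524993 ]
[(array([247.84, 276.99]), 103), (array([508.72, 355.57]), 643)]
[array([443.8712706 , -54.95211664]), array([ 841.66571019, -415.39943475])]
time_s: 9.08
ee_pos: [442.4, -54.4, 40.5]
ee_rot: [-179.9, 0.0, 83.8]
force: [0.2, 0.4, 0.4]
gripper_width: 49.8
gripper_force: 0.0
time_s: 9.5
ee_pos: [443.2, -54.8, 42.4]
ee_rot: [179.9, 0.0, 83.8]
force: [-0.4, 0.4, 0.4]
gripper_width: 26.3
gripper_force: 0.0
time_s: 9.92
ee_pos: [443.2, -54.8, 42.2]
ee_rot: [179.9, 0.0, 83.8]
force: [0.7, 0.1, 5.0]
gripper_width: 21.5
gripper_force: 10.0
```

```bash

python3 -m crank '[{"grip":0.01,"x":0,"y":0,"z":-0.01,"yaw":0},{"grip":0.01,"x":0,"y":0,"z":-0.025,"yaw":0},{"grip":0.01,"x":0,"y":0,"z":-0.045,"yaw":0},{"grip":0.01,"x":0,"y":0,"z":-0.065,"yaw":0},{"grip":0.01,"x":0,"y":0,"z":-0.075,"yaw":0}]' 12
python3 - <<'E'
from h import *
f=grab_frame("side");print(blobs(f,*ORANGE)[0],state()["gripper_width"])
plan(571,-22.5,112,83.8)
E
```

```text
time_s: 10.33
ee_pos: [443.2, -54.8, 118.3]
ee_rot: [179.9, 0.0, 83.8]
force: [-0.5, -0.4, -1.0]
gripper_width: 21.4
gripper_force: 12.0
[(array([246.78, 256.08]), 106), (array([508.82, 355.68]), 639)] 21.245539023634695
from [444.1 -54.9 119.4] [1.7973e+02 1.0000e-02 8.3780e+01] j6 -2.3 t 10.3833
x 0.0460 y 0.1226 z 0.0074 yaw -0.0003
```

```bash

python3 -m crank '[{"grip":0.01,"x":0.008,"y":0.021,"z":0,"yaw":0},{"grip":0.01,"x":0.018,"y":0.05,"z":0,"yaw":0},{"grip":0.01,"x":0.03,"y":0.08,"z":0,"yaw":0},{"grip":0.01,"x":0.04,"y":0.107,"z":0.003,"yaw":0},{"grip":0.01,"x":0.046,"y":0.1226,"z":0.006,"yaw":0}]' 
python3 -m crank '[{"grip":0.01,"x":0,"y":0,"z":0.01,"yaw":0},{"grip":0.01,"x":0,"y":0,"z":0.02,"yaw":0},{"grip":0.01,"x":0,"y":0,"z":0.025,"yaw":0},{"grip":0.01,"x":0,"y":0,"z":0.028,"yaw":0},{"grip":0.01,"x":0,"y":0,"z":0.028,"yaw":0}]' 
python3 - <<'E'
from h import *
f=grab_frame("side");cv2.imwrite("pics/s4.png",cv2.resize(f[190:310,220:350],None,fx=5,fy=5,interpolation=2)[:,:,::-1])
b=blobs(f,*ORANGE)[0];print(b)
s=state();z=s["ee_pos"][2]+5.5;print([onz("side",c,z) for c,a in b[:3]])
plan(571,-22.5,56.5,83.8)
E
```

```text
time_s: 10.8
ee_pos: [572.2, -21.6, 109.7]
ee_rot: [179.9, -0.0, 83.8]
force: [0.3, -0.3, 0.1]
gripper_width: 21.0
gripper_force: 12.0
time_s: 11.22
ee_pos: [567.7, -22.5, 81.6]
ee_rot: [-179.8, 0.0, 83.8]
force: [0.4, 0.8, -0.4]
gripper_width: 21.3
gripper_force: 12.0
[(array([114.33,  82.57]), 21), (array([222.08, 233.22]), 90), (array([296.01, 237.72]), 71), (array([508.67, 355.97]), 676)]
[array([313.30054889, 714.67303802]), array([423.85225139,  48.30538242]), array([569.13663409, -25.82143257])]
from [568.4 -22.6  82.4] [-1.7992e+02  1.0000e-02  8.3760e+01] j6 2.8 t 11.2667
x 0.0003 y 0.0026 z 0.0259 yaw -0.0007
```

View pics/s4.png

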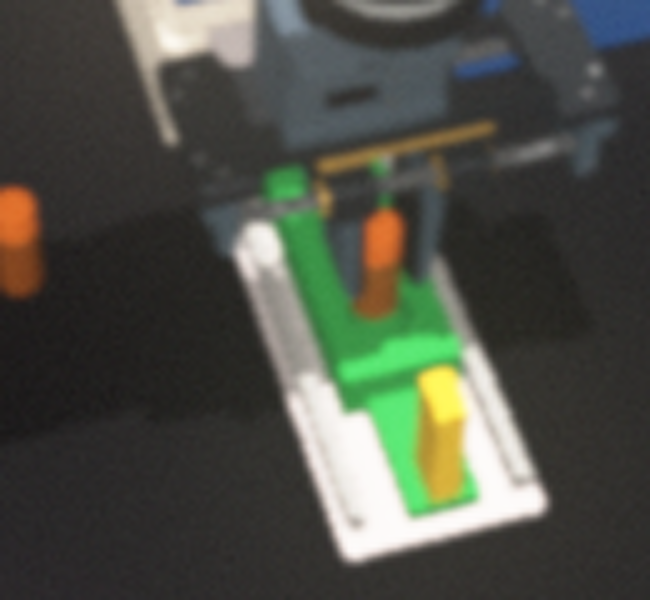

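The held vial's bottom, at (376,310) in the crop, is over the rear pocket, previously at (379,309). I'll insert it.

```bash

python3 -m crank '[{"grip":0.01,"x":0,"y":0.001,"z":0,"yaw":0},{"grip":0.01,"x":0,"y":0.002,"z":0,"yaw":0},{"grip":0.01,"x":0,"y":0.002,"z":0.002,"yaw":0},{"grip":0.01,"x":0,"y":0.002,"z":0.004,"yaw":0},{"grip":0.01,"x":0,"y":0.002,"z":0.006,"yaw":0}]' 
python3 -c "
from h import *
plan(571,-22.5,56.5,83.8)"
python3 -m crank '[{"grip":0.01,"x":0,"y":0,"z":0.003,"yaw":0},{"grip":0.01,"x":0,"y":0,"z":0.006,"yaw":0},{"grip":0.01,"x":0,"y":0,"z":0.009,"yaw":0},{"grip":0.01,"x":0,"y":0,"z":0.011,"yaw":0},{"grip":0.01,"x":0,"y":0,"z":0.011,"yaw":0}]' 
python3 -c "
from h import *
plan(571,-22.5,56.5,83.8)"
```

```text
time_s: 11.68
ee_pos: [571.6, -22.5, 76.8]
ee_rot: [180.0, 0.0, 83.8]
force: [0.5, -0.3, -0.4]
gripper_width: 21.2
gripper_force: 12.0
from [571.6 -22.5  76.8] [179.98   0.    83.78] j6 2.8 t 11.6833
x -0.0001 y -0.0006 z 0.0203 yaw -0.0003
time_s: 12.1
ee_pos: [571.2, -22.5, 65.1]
ee_rot: [-179.9, 0.0, 83.8]
force: [-0.3, -0.7, -0.2]
gripper_width: 21.3
gripper_force: 12.0
from [571.2 -22.5  65.1] [-1.7993e+02  1.0000e-02  8.3780e+01] j6 2.8 t 12.1
x -0.0001 y -0.0001 z 0.0086 yaw -0.0003
```

```bash

python3 -m crank '[{"grip":0.01,"x":0,"y":0,"z":0.002,"yaw":0},{"grip":0.01,"x":0,"y":0,"z":0.004,"yaw":0},{"grip":0.01,"x":0,"y":0,"z":0.006,"yaw":0},{"grip":0.01,"x":0,"y":0,"z":0.008,"yaw":0},{"grip":0.01,"x":0,"y":0,"z":0.008,"yaw":0}]' 
python3 -m crank '[{"grip":0.025,"x":0,"y":0,"z":0,"yaw":0},{"grip":0.03,"x":0,"y":0,"z":0,"yaw":0},{"grip":0.04,"x":0,"y":0,"z":0,"yaw":0},{"grip":0.045,"x":0,"y":0,"z":0,"yaw":0},{"grip":0.045,"x":0,"y":0,"z":0,"yaw":0}]' 
python3 -m crank '[{"grip":0.045,"x":0,"y":0,"z":-0.01,"yaw":0},{"grip":0.045,"x":0,"y":0,"z":-0.025,"yaw":0},{"grip":0.045,"x":0,"y":0,"z":-0.045,"yaw":0},{"grip":0.045,"x":0,"y":0,"z":-0.07,"yaw":0},{"grip":0.045,"x":0,"y":0,"z":-0.07,"yaw":0}]' 
python3 -c "
from h import *
plan(433,82,110,83.8)"
```

```text
time_s: 12.52
ee_pos: [571.3, -22.5, 57.3]
ee_rot: [-180.0, 0.0, 83.8]
force: [-0.6, 0.2, -0.5]
gripper_width: 21.7
gripper_force: 12.0
time_s: 12.93
ee_pos: [571.6, -22.5, 57.9]
ee_rot: [180.0, 0.0, 83.8]
force: [-0.1, -0.1, -0.2]
gripper_width: 44.6
gripper_force: 0.0
time_s: 13.35
ee_pos: [574.7, -22.7, 133.2]
ee_rot: [179.4, -0.0, 83.8]
force: [0.8, 0.7, -0.3]
gripper_width: 45.2
gripper_force: 0.0
from [574.7 -22.7 133.2] [ 1.7943e+02 -3.0000e-02  8.3780e+01] j6 2.8 t 13.35
x 0.0887 y -0.1522 z 0.0232 yaw -0.0004
```

```bash

python3 -m crank '[{"grip":0.05,"x":0.015,"y":-0.025,"z":-0.005,"yaw":0},{"grip":0.05,"x":0.033,"y":-0.058,"z":-0.005,"yaw":0},{"grip":0.05,"x":0.054,"y":-0.094,"z":-0.005,"yaw":0},{"grip":0.05,"x":0.074,"y":-0.13,"z":0.005,"yaw":0},{"grip":0.05,"x":0.0885,"y":-0.152,"z":0.02,"yaw":0}]' 
python3 -m crank '[{"grip":0.05,"x":0,"y":0,"z":0,"yaw":0},{"grip":0.05,"x":0,"y":0,"z":0,"yaw":0},{"grip":0.05,"x":0,"y":0,"z":0,"yaw":0},{"grip":0.05,"x":0,"y":0,"z":0,"yaw":0},{"grip":0.05,"x":0,"y":0,"z":0,"yaw":0}]' 
python3 - <<'E'
from h import *
f=grab_frame("side");b=blobs(f,*ORANGE)[0];print(b)
print([onz("side",c,z) for c,a in b if a>60 for z in(47,61)])
t=grab_frame("top");b=blobs(t,(3,120,100),(18,255,255))[0];print(b,[onz("top",c,69) for c,a in b])
plan(432.6,81.8,42,83.8)
E
```

```text
time_s: 13.77
ee_pos: [427.5, 83.0, 108.6]
ee_rot: [179.9, -0.0, 83.8]
force: [0.1, 1.5, -1.2]
gripper_width: 49.8
gripper_force: 0.0
time_s: 14.18
ee_pos: [431.5, 81.5, 108.2]
ee_rot: [179.9, -0.0, 83.7]
force: [-0.8, 0.0, 0.1]
gripper_width: 50.2
gripper_force: 0.0
[(array([222.14, 233.14]), 88), (array([295.8 , 246.85]), 41), (array([508.83, 355.7 ]), 629)]
[array([431.80937712,  80.83198818]), array([429.15142265,  69.75049975]), array([ 841.6819608 , -415.69204667]), array([ 832.59625685, -418.98689058])]
[(array([452.87, 118.57]), 272), (array([309.02, 204.3 ]), 50)] [array([ 821.54819113, -424.3233176 ]), array([571.49677574, -20.12726551])]
from [431.   81.5 107.9] [ 1.7995e+02 -1.0000e-02  8.3720e+01] j6 15.5 t 14.2833
x 0.0004 y 0.0016 z 0.0659 yaw -0.0014
```

```bash

python3 -m crank '[{"grip":0.05,"x":0,"y":0.001,"z":0.015,"yaw":0},{"grip":0.05,"x":0,"y":0.001,"z":0.03,"yaw":0},{"grip":0.05,"x":0,"y":0.001,"z":0.045,"yaw":0},{"grip":0.05,"x":0,"y":0.001,"z":0.06,"yaw":0},{"grip":0.05,"x":0,"y":0.001,"z":0.066,"yaw":0}]' 10
python3 -m crank '[{"grip":0.05,"x":0,"y":0,"z":0,"yaw":0},{"grip":0.04,"x":0,"y":0,"z":0,"yaw":0},{"grip":0.03,"x":0,"y":0,"z":0,"yaw":0},{"grip":0.025,"x":0,"y":0,"z":0,"yaw":0},{"grip":0.01,"x":0,"y":0,"z":0,"yaw":0}]' 10
python3 -m crank '[{"grip":0.01,"x":0,"y":0,"z":0,"yaw":0},{"grip":0.01,"x":0,"y":0,"z":0,"yaw":0},{"grip":0.01,"x":0,"y":0,"z":0,"yaw":0},{"grip":0.01,"x":0,"y":0,"z":0,"yaw":0},{"grip":0.01,"x":0,"y":0,"z":0,"yaw":0}]' 12
python3 -m crank '[{"grip":0.01,"x":0,"y":0,"z":-0.01,"yaw":0},{"grip":0.01,"x":0,"y":0,"z":-0.025,"yaw":0},{"grip":0.01,"x":0,"y":0,"z":-0.045,"yaw":0},{"grip":0.01,"x":0,"y":0,"z":-0.065,"yaw":0},{"grip":0.01,"x":0,"y":0,"z":-0.08,"yaw":0}]' 12
python3 - <<'E'
from h import *
f=grab_frame("side");print(blobs(f,*ORANGE)[0],state()["gripper_width"])
plan(579,47.3,115,83.8)
E
```

```text
time_s: 14.7
ee_pos: [430.4, 81.4, 40.3]
ee_rot: [-179.9, 0.0, 83.7]
force: [-0.1, 0.1, -0.4]
gripper_width: 49.6
gripper_force: 0.0
time_s: 15.12
ee_pos: [431.6, 81.9, 42.4]
ee_rot: [179.9, -0.0, 83.8]
force: [0.5, 0.4, -0.3]
gripper_width: 26.1
gripper_force: 0.0
time_s: 15.53
ee_pos: [431.4, 81.9, 42.2]
ee_rot: [179.9, -0.0, 83.8]
force: [-2.0, -0.7, 6.4]
gripper_width: 21.3
gripper_force: 12.0
time_s: 15.95
ee_pos: [431.1, 81.9, 122.8]
ee_rot: [180.0, -0.0, 83.8]
force: [-0.1, 0.4, -0.8]
gripper_width: 21.7
gripper_force: 12.0
[(array([  1.86, 100.19]), 21), (array([219.25, 210.03]), 92), (array([295.71, 246.79]), 42), (array([508.82, 355.68]), 634)] 21.400794935160896
from [432.9  82.2 125.1] [ 1.7968e+02 -8.0000e-02  8.3780e+01] j6 15.5 t 16.0
x -0.0188 y 0.1490 z 0.0101 yaw -0.0003
```

```bash

python3 -m crank '[{"grip":0.01,"x":-0.003,"y":0.025,"z":0,"yaw":0},{"grip":0.01,"x":-0.007,"y":0.06,"z":0,"yaw":0},{"grip":0.01,"x":-0.012,"y":0.097,"z":0,"yaw":0},{"grip":0.01,"x":-0.016,"y":0.13,"z":0.003,"yaw":0},{"grip":0.01,"x":-0.0188,"y":0.149,"z":0.008,"yaw":0}]' 
python3 -m crank '[{"grip":0.01,"x":0,"y":0,"z":0.01,"yaw":0},{"grip":0.01,"x":0,"y":0,"z":0.02,"yaw":0},{"grip":0.01,"x":0,"y":0,"z":0.03,"yaw":0},{"grip":0.01,"x":0,"y":0,"z":0.033,"yaw":0},{"grip":0.01,"x":0,"y":0,"z":0.033,"yaw":0}]' 
python3 -m crank '[{"grip":0.01,"x":0,"y":0,"z":0,"yaw":0},{"grip":0.01,"x":0,"y":0,"z":0,"yaw":0},{"grip":0.01,"x":0,"y":0,"z":0,"yaw":0},{"grip":0.01,"x":0,"y":0,"z":0,"yaw":0},{"grip":0.01,"x":0,"y":0,"z":0,"yaw":0}]' 
python3 -c "
from h import *
plan(579,47.3,57,83.8)"
```

```text
time_s: 16.42
ee_pos: [580.8, 46.2, 113.1]
ee_rot: [179.8, -0.0, 83.7]
force: [0.2, 1.2, 0.1]
gripper_width: 21.5
gripper_force: 12.0
time_s: 16.83
ee_pos: [574.9, 47.3, 79.2]
ee_rot: [-179.8, 0.0, 83.8]
force: [-0.8, 0.6, -0.5]
gripper_width: 21.3
gripper_force: 12.0
time_s: 17.25
ee_pos: [577.3, 47.1, 81.2]
ee_rot: [179.9, -0.0, 83.8]
force: [0.8, 0.0, -1.1]
gripper_width: 21.4
gripper_force: 12.0
from [577.3  47.1  81.2] [179.94  -0.    83.79] j6 9.7 t 17.25
x 0.0004 y 0.0017 z 0.0242 yaw -0.0002
```

```bash

python3 -m crank '[{"grip":0.01,"x":0,"y":0.0015,"z":0,"yaw":0},{"grip":0.01,"x":0,"y":0.0015,"z":0.002,"yaw":0},{"grip":0.01,"x":0,"y":0.0015,"z":0.005,"yaw":0},{"grip":0.01,"x":0,"y":0.0015,"z":0.009,"yaw":0},{"grip":0.01,"x":0,"y":0.0015,"z":0.012,"yaw":0}]' 
python3 -m crank '[{"grip":0.01,"x":0,"y":0,"z":0.003,"yaw":0},{"grip":0.01,"x":0,"y":0,"z":0.006,"yaw":0},{"grip":0.01,"x":0,"y":0,"z":0.009,"yaw":0},{"grip":0.01,"x":0,"y":0,"z":0.012,"yaw":0},{"grip":0.01,"x":0,"y":0,"z":0.012,"yaw":0}]' 
python3 -c "
from h import *
plan(579,47.3,57,83.8)"
```

```text
time_s: 17.67
ee_pos: [578.4, 46.8, 68.1]
ee_rot: [-180.0, 0.0, 83.8]
force: [-0.2, -0.8, -1.3]
gripper_width: 21.5
gripper_force: 12.0
time_s: 18.08
ee_pos: [578.5, 46.8, 56.5]
ee_rot: [-180.0, 0.0, 83.8]
force: [-0.6, 0.1, -1.0]
gripper_width: 21.4
gripper_force: 12.0
from [578.5  46.8  56.5] [-1.7998e+02  1.0000e-02  8.3780e+01] j6 9.7 t 18.0833
x 0.0005 y 0.0004 z -0.0005 yaw -0.0003
```

Seated without resistance. I'll release, rise and move back past the tab for a clear view.

```bash

python3 -m crank '[{"grip":0.025,"x":0,"y":0,"z":0,"yaw":0},{"grip":0.03,"x":0,"y":0,"z":0,"yaw":0},{"grip":0.04,"x":0,"y":0,"z":0,"yaw":0},{"grip":0.045,"x":0,"y":0,"z":0,"yaw":0},{"grip":0.045,"x":0,"y":0,"z":0,"yaw":0}]' 
python3 -m crank '[{"grip":0.045,"x":0,"y":0,"z":-0.01,"yaw":0},{"grip":0.045,"x":0,"y":0,"z":-0.025,"yaw":0},{"grip":0.045,"x":0,"y":0,"z":-0.045,"yaw":0},{"grip":0.045,"x":0,"y":0,"z":-0.07,"yaw":0},{"grip":0.045,"x":0,"y":0,"z":-0.09,"yaw":0}]' 
python3 -c "
from h import *
plan(561.5,-103.2,150,83.6)"
python3 -m crank '[{"grip":0.045,"x":-0.03,"y":0,"z":0,"yaw":0},{"grip":0.045,"x":-0.065,"y":0,"z":0,"yaw":0},{"grip":0.045,"x":-0.1,"y":0,"z":0,"yaw":0},{"grip":0.045,"x":-0.135,"y":0,"z":0,"yaw":0},{"grip":0.045,"x":-0.151,"y":0,"z":0,"yaw":0}]' 
python3 - <<'E'
from h import *
n=4
for c in("top","side"):
    f=grab_frame(c);cv2.imwrite(f"pics/{c}{n}.png",f[:,:,::-1])
    print(c,blobs(f,(3,120,100),(18,255,255))[0],blobs(f,*YELLOW)[0])
a=cv2.imread("pics/top4.png")[170:250,240:370];b=cv2.imread("pics/side4.png")[190:310,220:350]
a=cv2.resize(a,None,fx=3,fy=3,interpolation=2);b=cv2.resize(b,None,fx=3,fy=3,interpolation=2)
cv2.imwrite("pics/m4.png",np.hstack([np.pad(a,((0,120),(0,0),(0,0))),b]))
plan(561.5,-103.2,150,83.6)
E
```

```text
time_s: 18.5
ee_pos: [578.7, 46.8, 56.8]
ee_rot: [180.0, 0.0, 83.8]
force: [0.5, 0.2, 0.1]
gripper_width: 44.5
gripper_force: 0.0
time_s: 18.92
ee_pos: [578.9, 46.9, 149.0]
ee_rot: [179.9, -0.0, 83.8]
force: [0.3, -0.4, 1.0]
gripper_width: 45.3
gripper_force: 0.0
from [578.9  46.9 149. ] [ 1.7991e+02 -1.0000e-02  8.3780e+01] j6 9.7 t 18.9167
x -0.1511 y -0.0011 z -0.0010 yaw 0.0032
time_s: 19.33
ee_pos: [561.8, -106.7, 147.8]
ee_rot: [179.9, 0.1, 83.7]
force: [0.8, 0.1, -0.5]
gripper_width: 44.9
gripper_force: 0.0
top [(array([452.86, 118.39]), 279), (array([284.43, 201.47]), 51), (array([309.16, 204.26]), 50)] []
side [(array([259.07, 162.5 ]), 14), (array([208.61, 211.91]), 75), (array([310.5 , 231.33]), 12), (array([292.88, 250.18]), 17), (array([551.52, 316.62]), 623), (array([537.61, 341.12]), 136), (array([506.59, 354.72]), 975), (array([489.43, 381.86]), 74)] [(array([307.54, 276.65]), 200)]
from [ 562.1 -105.9  147.6] [1.7994e+02 4.0000e-02 8.3560e+01] j6 -5.3 t 19.4333
x 0.0026 y -0.0008 z -0.0024 yaw -0.0006
```

View pics/m4.png

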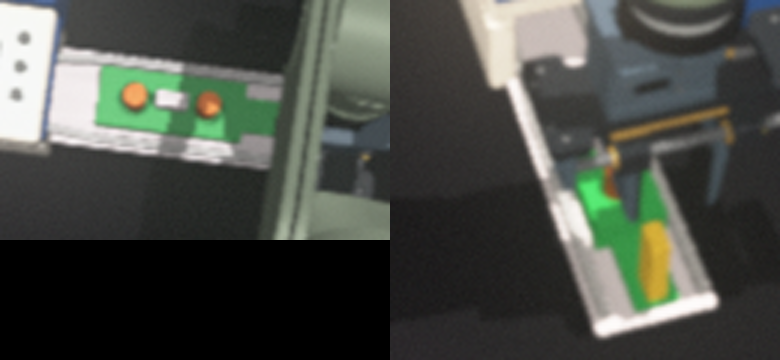

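Both orange caps sit over the pockets, at (133,96) and (209,103) in the left crop, either side of the rib. Now I'll grip the tab.

```bash

python3 -m crank '[{"grip":0.045,"x":0.0018,"y":-0.0003,"z":0.01,"yaw":0},{"grip":0.045,"x":0.0018,"y":-0.0003,"z":0.03,"yaw":0},{"grip":0.045,"x":0.0018,"y":-0.0003,"z":0.055,"yaw":0},{"grip":0.045,"x":0.0018,"y":-0.0003,"z":0.072,"yaw":0},{"grip":0.045,"x":0.0018,"y":-0.0003,"z":0.08,"yaw":0}]' 
python3 -m crank '[{"grip":0.045,"x":0,"y":0,"z":0,"yaw":0},{"grip":0.03,"x":0,"y":0,"z":0,"yaw":0},{"grip":0.0,"x":0,"y":0,"z":0,"yaw":0},{"grip":0.0,"x":0,"y":0,"z":0,"yaw":0},{"grip":0.0,"x":0,"y":0,"z":0,"yaw":0}]' 15
python3 -m crank '[{"grip":0,"x":0,"y":0,"z":0,"yaw":0},{"grip":0.0,"x":0,"y":0,"z":0,"yaw":0},{"grip":0.0,"x":0,"y":0,"z":0,"yaw":0},{"grip":0.0,"x":0,"y":0,"z":0,"yaw":0},{"grip":0.0,"x":0,"y":0,"z":0,"yaw":0}]' 15
python3 - <<'E'
from h import *
s=state();p=s["ee_pos"];print(p,s["ee_rot"],s["force"])
u=np.radians(83.7)
plan(p[0]+164*np.cos(u),p[1]+164*np.sin(u),p[2],83.7)
E
```

```text
time_s: 19.85
ee_pos: [560.5, -99.4, 64.0]
ee_rot: [-179.7, -0.0, 83.9]
force: [-0.2, 0.1, -0.0]
gripper_width: 44.6
gripper_force: 0.0
time_s: 20.27
ee_pos: [562.9, -101.4, 67.8]
ee_rot: [179.9, 0.0, 83.8]
force: [-0.3, 0.4, -0.1]
gripper_width: 21.1
gripper_force: 0.0
time_s: 20.68
ee_pos: [562.5, -101.5, 67.5]
ee_rot: [179.9, 0.0, 83.8]
force: [-1.2, 0.2, 5.8]
gripper_width: 14.0
gripper_force: 15.0
[ 562.46096663 -101.51632713   67.52947045] [1.79937977e+02 1.10291178e-02 8.37911776e+01] [-1.15717524  0.2478373   5.82241983]
from [ 562.5 -101.5   67.5] [1.7994e+02 1.0000e-02 8.3790e+01] j6 -5.2 t 20.6833
x 0.1640 y 0.0003 z -0.0000 yaw 0.0016
```

```bash

python3 -m crank '[{"grip":0.0,"x":0.004,"y":0,"z":0,"yaw":0},{"grip":0.0,"x":0.01,"y":0,"z":0,"yaw":0},{"grip":0.0,"x":0.017,"y":0,"z":0,"yaw":0},{"grip":0.0,"x":0.024,"y":0,"z":0,"yaw":0},{"grip":0.0,"x":0.03,"y":0,"z":0,"yaw":0}]' 
python3 -m crank '[{"grip":0.0,"x":0.006,"y":0,"z":0,"yaw":0},{"grip":0.0,"x":0.012,"y":0,"z":0,"yaw":0},{"grip":0.0,"x":0.018,"y":0,"z":0,"yaw":0},{"grip":0.0,"x":0.024,"y":0,"z":0,"yaw":0},{"grip":0.0,"x":0.03,"y":0,"z":0,"yaw":0}]' 
python3 -m crank '[{"grip":0.0,"x":0.005,"y":0,"z":0,"yaw":0},{"grip":0.0,"x":0.009,"y":0,"z":0,"yaw":0},{"grip":0.0,"x":0.013,"y":0,"z":0,"yaw":0},{"grip":0.0,"x":0.017,"y":0,"z":0,"yaw":0},{"grip":0.0,"x":0.02,"y":0,"z":0,"yaw":0}]'
```

```text
time_s: 21.1
ee_pos: [566.0, -73.2, 67.5]
ee_rot: [179.9, 0.2, 83.8]
force: [-1.2, -5.4, 4.6]
gripper_width: 14.1
gripper_force: 15.0
time_s: 21.52
ee_pos: [569.2, -43.5, 67.5]
ee_rot: [179.9, 0.2, 83.8]
force: [0.2, -7.2, 5.2]
gripper_width: 13.5
gripper_force: 15.0
time_s: 21.93
ee_pos: [571.3, -23.6, 67.5]
ee_rot: [179.9, 0.2, 83.8]
force: [-0.4, -6.8, 4.7]
gripper_width: 13.8
gripper_force: 15.0
```

```bash

python3 -m crank '[{"grip":0.0,"x":0.006,"y":0,"z":0,"yaw":0},{"grip":0.0,"x":0.012,"y":0,"z":0,"yaw":0},{"grip":0.0,"x":0.018,"y":0,"z":0,"yaw":0},{"grip":0.0,"x":0.024,"y":0,"z":0,"yaw":0},{"grip":0.0,"x":0.03,"y":0,"z":0,"yaw":0}]' 25
python3 -m crank '[{"grip":0.0,"x":0.006,"y":0,"z":0,"yaw":0},{"grip":0.0,"x":0.012,"y":0,"z":0,"yaw":0},{"grip":0.0,"x":0.018,"y":0,"z":0,"yaw":0},{"grip":0.0,"x":0.024,"y":0,"z":0,"yaw":0},{"grip":0.0,"x":0.03,"y":0,"z":0,"yaw":0}]' 
python3 -m crank '[{"grip":0.0,"x":0.003,"y":0,"z":0,"yaw":0},{"grip":0.0,"x":0.006,"y":0,"z":0,"yaw":0},{"grip":0.0,"x":0.008,"y":0,"z":0,"yaw":0},{"grip":0.0,"x":0.01,"y":0,"z":0,"yaw":0},{"grip":0.0,"x":0.012,"y":0,"z":0,"yaw":0}]'
```

```text
time_s: 22.35
ee_pos: [574.5, 6.2, 67.5]
ee_rot: [179.9, 0.2, 83.8]
force: [-0.4, -6.1, 5.4]
gripper_width: 13.9
gripper_force: 25.0
time_s: 22.77
ee_pos: [577.7, 36.0, 67.5]
ee_rot: [179.9, 0.2, 83.8]
force: [-1.4, -7.4, 5.8]
gripper_width: 14.2
gripper_force: 25.0
time_s: 23.18
ee_pos: [579.0, 47.7, 67.5]
ee_rot: [179.9, 0.2, 83.8]
force: [-1.1, -6.4, 5.9]
gripper_width: 14.1
gripper_force: 25.0
```

Travelled 150 mm; now gently towards the stop.

```bash

python3 -m crank '[{"grip":0.0,"x":0.002,"y":0,"z":0,"yaw":0},{"grip":0.0,"x":0.004,"y":0,"z":0,"yaw":0},{"grip":0.0,"x":0.006,"y":0,"z":0,"yaw":0},{"grip":0.0,"x":0.008,"y":0,"z":0,"yaw":0},{"grip":0.0,"x":0.01,"y":0,"z":0,"yaw":0}]'
python3 -m crank '[{"grip":0.0,"x":0.001,"y":0,"z":0,"yaw":0},{"grip":0.0,"x":0.002,"y":0,"z":0,"yaw":0},{"grip":0.0,"x":0.003,"y":0,"z":0,"yaw":0},{"grip":0.0,"x":0.004,"y":0,"z":0,"yaw":0},{"grip":0.0,"x":0.005,"y":0,"z":0,"yaw":0}]'
python3 -m crank '[{"grip":0.0,"x":0.0006,"y":0,"z":0,"yaw":0},{"grip":0.0,"x":0.0012,"y":0,"z":0,"yaw":0},{"grip":0.0,"x":0.0018,"y":0,"z":0,"yaw":0},{"grip":0.0,"x":0.0024,"y":0,"z":0,"yaw":0},{"grip":0.0,"x":0.003,"y":0,"z":0,"yaw":0}]'
```

```text
time_s: 23.6
ee_pos: [580.0, 57.6, 67.5]
ee_rot: [179.9, 0.2, 83.8]
force: [-0.6, -7.0, 6.2]
gripper_width: 14.0
gripper_force: 25.0
time_s: 24.02
ee_pos: [580.6, 62.5, 67.5]
ee_rot: [179.9, 0.2, 83.8]
force: [-0.6, -6.2, 5.8]
gripper_width: 13.9
gripper_force: 25.0
time_s: 24.43
ee_pos: [580.9, 65.5, 67.5]
ee_rot: [179.9, 0.2, 83.8]
force: [-0.5, -6.4, 6.6]
gripper_width: 14.3
gripper_force: 25.0
```

```bash

python3 -m crank '[{"grip":0.0,"x":0.0008,"y":0,"z":0,"yaw":0},{"grip":0.0,"x":0.0016,"y":0,"z":0,"yaw":0},{"grip":0.0,"x":0.0024,"y":0,"z":0,"yaw":0},{"grip":0.0,"x":0.0032,"y":0,"z":0,"yaw":0},{"grip":0.0,"x":0.004,"y":0,"z":0,"yaw":0}]'
python3 -m crank '[{"grip":0.0,"x":0.0008,"y":0,"z":0,"yaw":0},{"grip":0.0,"x":0.0016,"y":0,"z":0,"yaw":0},{"grip":0.0,"x":0.0024,"y":0,"z":0,"yaw":0},{"grip":0.0,"x":0.0032,"y":0,"z":0,"yaw":0},{"grip":0.0,"x":0.004,"y":0,"z":0,"yaw":0}]'
```

```text
time_s: 24.85
ee_pos: [581.2, 68.3, 67.5]
ee_rot: [179.9, 0.3, 83.9]
force: [-0.6, -12.2, 7.0]
gripper_width: 13.6
gripper_force: 25.0
time_s: 25.27
ee_pos: [580.9, 68.7, 67.4]
ee_rot: [-180.0, 0.7, 84.0]
force: [-1.6, -23.3, 8.0]
gripper_width: 14.0
gripper_force: 25.0
```

Stop contact: 23 N and motion halted. I'll relieve the force, release, lift and look.

```bash

python3 -m crank '[{"grip":0.0,"x":-0.001,"y":0,"z":0,"yaw":0},{"grip":0.0,"x":-0.002,"y":0,"z":0,"yaw":0},{"grip":0.03,"x":-0.002,"y":0,"z":0,"yaw":0},{"grip":0.045,"x":-0.002,"y":0,"z":0,"yaw":0},{"grip":0.045,"x":-0.002,"y":0,"z":0,"yaw":0}]'
python3 -m crank '[{"grip":0.045,"x":-0.002,"y":0,"z":-0.005,"yaw":0},{"grip":0.045,"x":-0.004,"y":0,"z":-0.02,"yaw":0},{"grip":0.045,"x":-0.006,"y":0,"z":-0.045,"yaw":0},{"grip":0.045,"x":-0.01,"y":0,"z":-0.075,"yaw":0},{"grip":0.045,"x":-0.02,"y":0,"z":-0.1,"yaw":0}]'
python3 -m crank '[{"grip":0.045,"x":-0.03,"y":-0.03,"z":0,"yaw":0},{"grip":0.045,"x":-0.06,"y":-0.06,"z":0,"yaw":0},{"grip":0.045,"x":-0.08,"y":-0.09,"z":0,"yaw":0},{"grip":0.045,"x":-0.11,"y":-0.12,"z":0,"yaw":0},{"grip":0.045,"x":-0.13,"y":-0.15,"z":0,"yaw":0}]'
python3 - <<'E'
from h import *
for c in("top","side"):
    f=grab_frame(c);cv2.imwrite(f"pics/{c}5.png",f[:,:,::-1])
    print(c,blobs(f,*YELLOW)[0],[onz(c,b,81) for b,_ in blobs(f,*YELLOW)[0]])
a=cv2.imread("pics/top5.png")[150:250,190:360];b=cv2.imread("pics/side5.png")[130:310,210:350]
a=cv2.resize(a,(400,235),interpolation=2);b=cv2.resize(b,(400,514),interpolation=2)
cv2.imwrite("pics/m5.png",np.hstack([np.pad(a,((0,279),(0,0),(0,0))),b]))
E
```

```text
time_s: 25.68
ee_pos: [581.1, 73.7, 66.5]
ee_rot: [-180.0, -0.0, 83.8]
force: [0.3, -0.3, -1.0]
gripper_width: 31.0
gripper_force: 0.0
time_s: 26.1
ee_pos: [579.3, 54.7, 168.4]
ee_rot: [180.0, -0.0, 83.9]
force: [1.2, 0.1, -0.3]
gripper_width: 45.0
gripper_force: 0.0
time_s: 26.52
ee_pos: [414.3, -60.3, 166.9]
ee_rot: [180.0, 0.0, 83.8]
force: [0.2, -0.9, 1.2]
gripper_width: 45.1
gripper_force: 0.0
top [] []
side [(array([284.3 , 218.34]), 128)] [array([570.19497536,  40.550238  ])]
```

View pics/m5.png

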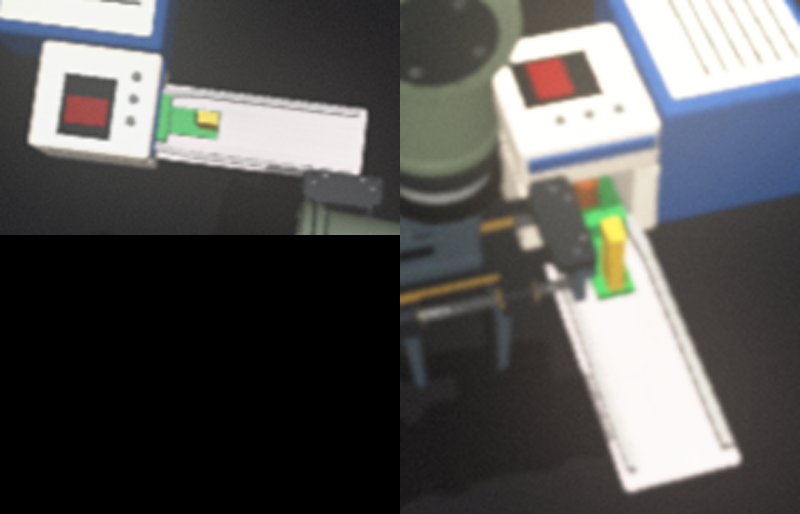

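```bash
python3 - <<'E'
from h import *
T=lambda u,v:(190+(u+.5)/2.353-.5,150+(v+.5)/2.353-.5)
print("tab",onz("top",T(208,119),81))
a=onz("side",(307.54,276.65),57);b=onz("side",(284.3,218.34),57);print("travel",b-a,np.linalg.norm(b-a))
f=cv2.imread("pics/top5.png")
cv2.imwrite("pics/c6.png",cv2.resize(f[175:225,240:300],None,fx=10,fy=10,interpolation=2))
E
```

```text
tab [579.76760737  65.10520658]
travel [ 19.45193164 168.62743293] 169.74565909541477
```

View pics/c6.png

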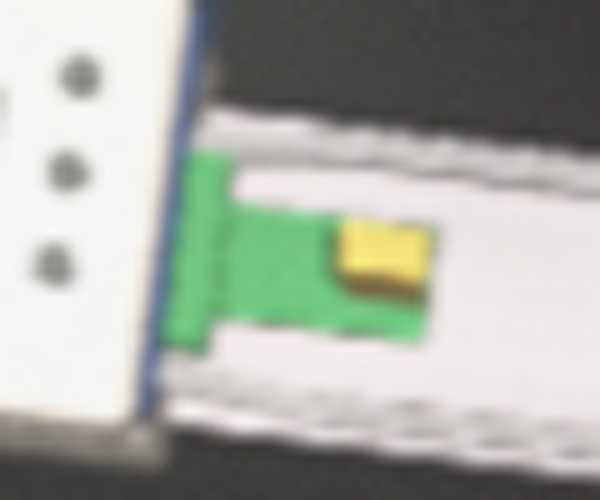

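The tab is at y≈65 mm, which puts the carrier origin at y≈182. That matches the stop contact and the head-derived lane_home. The vials are upright under the head and nothing is being touched, so I'll hand in.

```bash
python3 -c "
from workcell import *
print(job_done())"
```

```text
the job is handed in; nothing more can be done
None
```

Job handed in, result not reported back: both orange-capped vials are in the carrier's pockets, it was pushed home until the stop's resistance was felt, and it was released with the arm clear.

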